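# Set and start the pantry timer

## Task

Set the kitchen timer on the counter and start it: turn its bar knob clockwise until the knob's pointer stands right at the little reminder tab on the rim, then push the round start key fully down and let it spring back. The timer is light and its dial stiff, so press it down onto the counter as you turn, firmly but never with more than 25 N, so that it neither spins nor shifts from where it stands; leave everything else on the counter alone.

Things in the scene. Friction and masses are not known exactly. Their poses are not given: they have to be found in the camera images.
- timer: grey plastic kitchen timer standing loose on the counter, about 0.25 kg: a box 112 mm (its x) by 150 mm (its y), top face 44 mm above the counter, on four rubber feet (at x +-42, y +-60 mm). Origin under its centre at counter level, z up. On its top face: the dial, its axis at x 0, y +20 mm, and the round start key at x 0, y -52 mm.
- dial (a joint): angle of the dial and bar knob in rad, 0 when the pointer points along the timer's +x, growing clockwise seen from above (so the pointer's heading is the timer's yaw minus this value); stays where it is left, stops at 0 and 3.1; 0 to 0.5 at the start. Stiff (0.3 N m): turned unpressed, the whole timer spins along; 10 to 15 N down on the knob holds it
- knob_grip (a point): point on the dial's axis at a good height to grip, 62 mm above the counter; carried by the dial: its x axis points along the bar to the pointer end, z up. The white disc (80 mm wide) has its top at 50 mm; on it stands the wooden bar, 56 mm long, 14 mm thick, from 50 to 72 mm above the counter, centred on the axis
- pointer (a point): tip of the dark pointer mark at the bar's pointed end (a dark line on the bar's top runs towards it), on the disc's edge, 40 mm from the dial's axis, 50 mm above the counter
- tab (a joint): angle of the reminder tab in rad, counted like the dial's: the dial is set when the two are equal. Very stiff, does not need moving. At the start 1.3 to 2.6
- tab_mark (a point): inner end of the reminder tab, a small dark tab (12 by 6 mm, top at 50 mm above the counter) that juts out past the disc's edge; 42 mm from the dial's axis
- key (a joint): travel of the start key in m: 0 up, 0.005 fully down; sprung, about 1.5 N to begin and 4.5 N to bottom; springs back
- key_top (a point): centre of the top of the round wooden start key, 22 mm wide, standing 9 mm above the timer's top face (53 mm above the counter); moves down with it
- case_left (a point): middle of the timer's left (+y) end face, 25 mm above the counter; this end and the other must stay within 12 mm of where they began
- case_right (a point): middle of the timer's right (-y) end face, 25 mm above the counter. The timer must never be pressed down with more than 25 N (it may bear on the counter with 28.5 N, its own weight included)
- spice_jar: bystander: small amber-glass spice jar with wooden lid, 48 mm wide, 62 mm tall; origin at its underside
- nut_jar: bystander: small clear jar with wooden lid, 52 mm wide, 68 mm tall; origin at its underside
- tin: bystander: low steel tin with a paper label, 66 mm wide, 55 mm tall; origin at its underside
- ramekin: bystander: small white ceramic bowl, 80 mm wide, 45 mm tall; origin at its underside
- scoop: bystander: steel scoop with a wooden handle, 150 mm long, lying; origin at its underside
- mug: bystander: terracotta mug, 80 mm wide, 85 mm tall; origin at its underside
- salt_jar: bystander: clear jar with wooden lid, 80 mm wide, 110 mm tall; origin at its underside

How it is judged (in metres and radians):
On the way, in this order (a step that is already met when the one before it is completed fails the run):
1. the pointer is at the reminder tab (within 6 mm) with the start key up (horizontal distance between pointer and tab_mark below 0.006 m and value of joint key below 0.0015 m), for 0.2 s.
2. the start key is pushed fully down (horizontal distance between pointer and tab_mark below 0.006 m and value of joint key above 0.004 m), for 0.05 s.
At the end, for the whole second after the job is handed in: the pointer stands within 6 mm of the reminder tab, the start key is up again (less than 1.5 mm down), and the timer stands level and at rest with both ends within 12 mm of where they began (all of step 1 and distance of each of case_left, case_right from where it was at the start of the episode below 0.012 m and angle between timer's own z axis and vertical below 0.05 rad and linear speed of timer below 0.02 m/s); the robot touches nothing.
It fails at once if an end of the timer strays more than 15 mm from where it began (spun or shifted) (distance of any of case_left, case_right from where it was at the start of the episode above 0.015 m).
It fails at once if the timer bears on the counter with more than 28.5 N (a press of 25 N and its own weight) (contact force between timer and table above 28.5 N).
It fails at once if the timer is tipped by more than 0.15 rad (angle between timer's own z axis and vertical above 0.15 rad).
It fails at once if a bystander is moved by more than 25 mm (distance of any of spice_jar, nut_jar, tin, ramekin, scoop, mug, salt_jar from where it was at the start of the episode above 0.025 m).
It also fails if it takes over 72 s, if anything falls off the work surface, if the arm or the gripper's body presses on something with over 40 N, if the wrist force passes 120 N, or if a joint passes its speed limit or range.

## Robot

A 6-joint arm with a two-finger parallel gripper is mounted at the origin on the work surface. World frame = base frame: x ahead of the robot, y to its left, z up, the work surface at z = 0. Lengths are in mm, angles in rad, forces in N, time in s.
With the tool pointing down it reaches from about 350 to 925 mm from the base axis. Payload 6.4 kg.
Tool frame: the origin (TCP) lies midway between the tips of the shut fingers; the grasp point (between the pads) lies 19 mm behind it; x points along the fingers, z is the direction in which the jaws open and shut, and the axes are right-handed (so a half turn about x gives the same grasp; the last joint's range is limited). The gripper opens to 85 mm and grips with 20 to 120 N. Pads are 22 mm wide; open, the fingers measure 114 mm over their backs; the gripper's body (76 mm by 85 mm) begins 54 mm behind the grasp point. The pads swing forward as they close: fully open they stand 13 mm farther back than shut.
Start: joints at [0.953, 0.245, 1.558, -0, 1.339, -0.174], TCP at [279.092, 587.045, 231.29] pointing down, gripper open.
Joint ranges: [-3.13, 3.13], [-1.02, 2.26], [0.13, 2.54], [-0.95, 4.09], [0.21, 2.88], [-2.74, 2.74]. Speed limits (rad/s): [2.57, 2.57, 3.14, 3.14, 3.14, 3.14].

## Interface

Orientations are given as a unit quaternion [x, y, z, w].
In Python, from bench import ctrl, snapshot gives the robot as it stands.
- The arm moves only by the tool play_rows, never from a script. Its argument "targets" is one flat list of numbers, 5 for each row, row after row: the finger opening in m, from 0 to 0.0854, then the shift along the tool's x, y, z in m, then the turn about the tool's x in degrees. In form: [hand, x, y, z, roll, hand, x, y, z, roll, ...]. A call has 1 to 10 rows; each row shifts and turns the commanded pose from where the row before left it, along the tool's axes as they then stand; what a row does not reach is not made up. A row lasts 1/10 s, in which the tool goes at most 50 mm and 8.59 degrees, less where a joint would pass 70% of its speed; a pose out of reach is approached as far as the arm can. A call with a gripper value outside its range is refused whole. The fingers move at their own pace and stop on an object; "newtons" is the grip in N (left out, the last holds). Time passes only in rows, so rows that do not move let the fingers close. It gives the time, the measured TCP pose, the force and the opening at its end, in the units of the state.
- ctrl.get_obs(): the state, without advancing time (a new reading comes with each control period).
- snapshot(name): name is "side" or "top"; returns a dict with "pixels" (420x560x3 uint8, red, green, blue), "fx", "fy", "cx", "cy" (pixels), "pose" (4x4, takes a point from camera to world coordinates). Camera axes: x right, y down, z forward; pixel columns grow to the right and rows downward; lengths in mm; the calibration is good to about 2 mm. A picture is of the moment at which its call begins. There is no depth.
- ctrl.finish_job(): hands the job in, once; it reports no verdict.
The state is a dict: "time_s": time; "q": joint angles; "joint_velocities": joint speeds; "joint_torque": joint torques, N m; "ee_pos": TCP position; "tool_rot": TCP orientation; "force": force on the tool from outside, world axes, zero at the start; "wrist_torque": the same for the moment, N m; "opening": opening from 0.0 (shut) to 1.0 (fully open).
Only numpy, scipy, OpenCV 4.12 (cv2) and the standard library are available. Lean on these libraries where they do the work, as an engineer would, in place of code of your own. Each camera call takes 0.05 s, during which the arm holds its last target.

## Working session

There is one attempt and no reset: what is moved stays moved. The work goes in short steps, Python scripts to look and compute and a tool call to move; the robot and the scene stay as the last step left them, time stands still between calls to the robot, and variables do not carry over. Pictures are saved under pics/ and viewed, and the job is handed in when it is done.

Besides the shell and the picture viewer there is one more tool, called after "Call:" by a JSON object that holds its "method" and its "body", one argument or row to a line. play_rows: Moves the arm, as the interface text tells. Its arguments: {"type":"object","properties":{"targets":{"type":"array"},"newtons":{"type":"number"}},"required":["targets"]}

```bash
mkdir -p pics; ls; python3 - <<'E'
from bench import ctrl, snapshot
import cv2
o=ctrl.get_obs()
for k,v in o.items(): print(k,v)
for n in("top","side"):
    s=snapshot(n); cv2.imwrite(f"pics/{n}0.png",s["pixels"][:,:,::-1]); print(n,s["fx"],s["fy"],s["cx"],s["cy"]);print(s["pose"])
E
```

```text
pics
time_s 0.0
q [ 9.52919591e-01  2.45827940e-01  1.55902138e+00 -5.65492528e-05
  1.33871891e+00 -1.74119370e-01]
joint_velocities [ 0.00095776  0.00125771  0.00040238  0.00205388 -0.00170592 -0.00046353]
joint_torque [ 1.77749149e-03 -4.29494226e+01 -3.26138771e+01 -1.69727809e-05
  5.31575235e-03  4.18265631e-05]
ee_pos [278.75291728 586.56482263 230.1675048 ]
tool_rot [-0.37799843  0.59841023  0.37743211  0.59713263]
force [-0.73855117 -1.10450078 -0.1361453 ]
wrist_torque [-0.02867767 -0.0126308   0.04456071]
opening 1.0016944449369516
top 491.68196109497876 491.68196109497876 280.00358586992274 204.22337381399223
[[-1.69910731e-02 -9.88206754e-01  1.52179878e-01  4.02186514e+02]
 [-9.99852553e-01  1.71713289e-02 -1.29745504e-04  8.18684427e+00]
 [-2.48491534e-03 -1.52159644e-01 -9.88352805e-01  1.27416885e+03]
 [ 0.00000000e+00  0.00000000e+00  0.00000000e+00  1.00000000e+00]]
side 540.0489585245122 540.0489585245122 278.62506869595705 206.79579402246983
[[ 9.10758320e-01 -2.21195481e-01  3.48700217e-01  1.10149983e+02]
 [-4.12931876e-01 -4.93080492e-01  7.65740749e-01 -1.10179578e+03]
 [ 2.55888148e-03 -8.41394193e-01 -5.40415825e-01  8.57745114e+02]
 [ 0.00000000e+00  0.00000000e+00  0.00000000e+00  1.00000000e+00]]
```

View pics/top0.png

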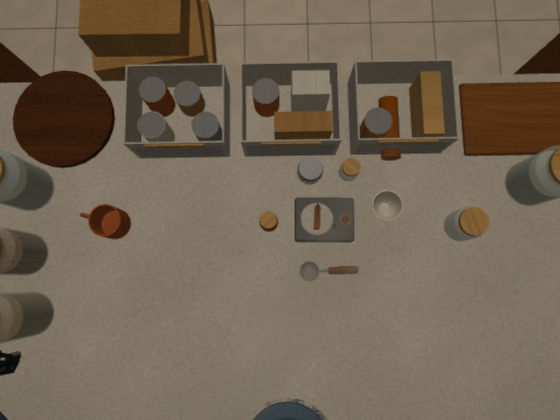

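View pics/side0.png

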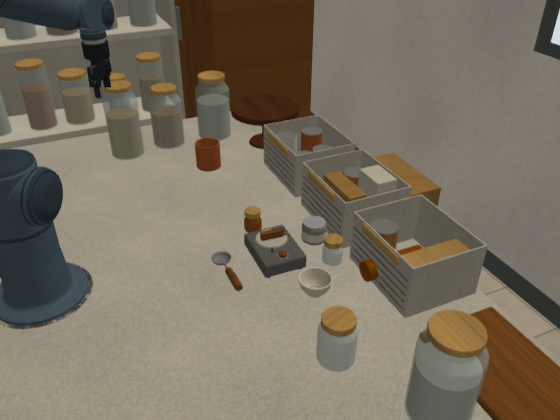

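The top view shows the timer at about (325,219), with the bar knob at (317,216) and the key at (345,219). The scoop is below it, the tin, jar and ramekin are above and right, and the spice jar is on the left. I'll zoom in.

```bash
python3 - <<'E'
import cv2
a=cv2.imread("pics/top0.png")[185:255,280:370]; cv2.imwrite("pics/topz.png",cv2.resize(a,None,fx=8,fy=8,interpolation=cv2.INTER_CUBIC)[:600]*1)
a=cv2.imread("pics/side0.png")[215:285,235:315]; cv2.imwrite("pics/sidez.png",cv2.resize(a,None,fx=8,fy=8,interpolation=cv2.INTER_CUBIC))
E
```

```text
(no output)
```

View pics/topz.png

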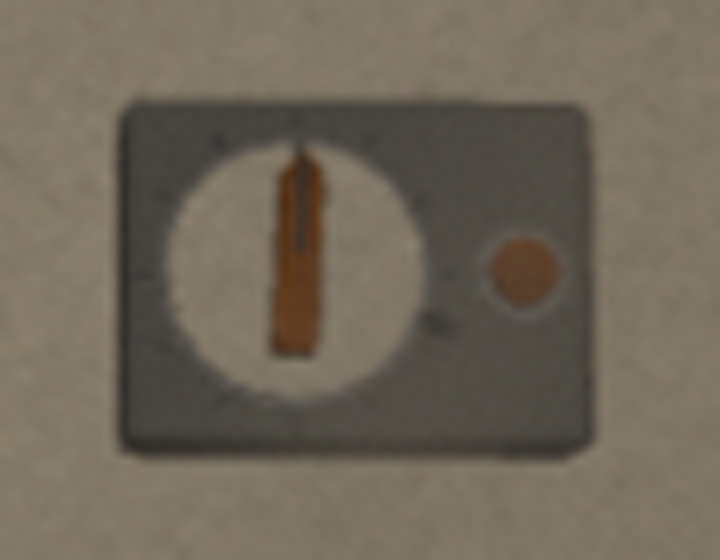

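View pics/sidez.png

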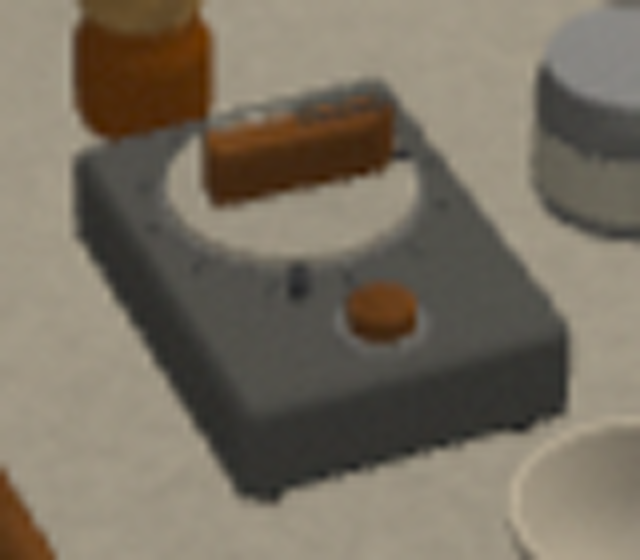

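The zooms show the disc centred at zoomed (297,270) in the top view. The pointer tip is at (302,150), the tab at (437,322) and the key at (525,272). So timer yaw is about 0 and the turn is about 110° clockwise. Next I'll measure with masks and rays in both views.

```bash
cat >h.py <<'E'
import numpy as np, cv2
from bench import ctrl, snapshot
def ray(s,uv,z):
    d=np.array([(uv[0]-s["cx"])/s["fx"],(uv[1]-s["cy"])/s["fy"],1.0]); P=np.array(s["pose"]); d=P[:3,:3]@d; o=P[:3,3]
    return o+d*(z-o[2])/d[2]
def proj(s,p):
    P=np.array(s["pose"]); c=P[:3,:3].T@(np.array(p)-P[:3,3]); return np.array([s["fx"]*c[0]/c[2]+s["cx"],s["fy"]*c[1]/c[2]+s["cy"]])
def z2p(u,v,x0,y0,k=8): return ((u+.5)/k-.5+x0,(v+.5)/k-.5+y0)
E
python3 - <<'E'
from h import *
t=snapshot("top"); s=snapshot("side")
def cents(S,box,f,amin):
    x0,y0,x1,y1=box; im=S["pixels"][y0:y1,x0:x1]; hsv=cv2.cvtColor(im,cv2.COLOR_RGB2HSV)
    m=f(hsv,im.astype(int)).astype(np.uint8)
    n,l,st,c=cv2.connectedComponentsWithStats(m)
    return [(c[i]+[x0,y0],st[i][4]) for i in range(1,n) if st[i][4]>=amin]
wood=lambda h,i:(h[...,1]>100)&(i[...,0]-i[...,2]>40)
for c,a in cents(t,(280,185,370,255),wood,15): print("top wood",c,a,ray(t,c,53)[:2],ray(t,c,72)[:2])
for c,a in cents(s,(255,222,315,285),wood,15): print("side wood",c,a,ray(s,c,53)[:2],ray(s,c,62)[:2])
dark=lambda h,i:(h[...,2]<103)&(h[...,1]<90)
for c,a in cents(t,(290,192,362,246),dark,500): print("case",c,a,ray(t,c,44)[:2])
# box corners
x0,y0=290,192; im=t["pixels"][192:246,290:362]; h=cv2.cvtColor(im,cv2.COLOR_RGB2HSV)
m=(h[...,2]<100).astype(np.uint8); cs,_=cv2.findContours(m,cv2.RETR_EXTERNAL,cv2.CHAIN_APPROX_NONE)
c=max(cs,key=cv2.contourArea); r=cv2.minAreaRect(c); print(r); b=cv2.boxPoints(r)+[x0,y0]
for p in b: print(p,ray(t,p,44)[:2])
# inner light disc
im=t["pixels"][200:237,298:336]; h=cv2.cvtColor(im,cv2.COLOR_RGB2HSV); m=((h[...,2]>100)).astype(np.uint8)
cs,_=cv2.findContours(m,cv2.RETR_EXTERNAL,cv2.CHAIN_APPROX_NONE); c=max(cs,key=cv2.contourArea); hull=cv2.convexHull(c)
print(cv2.fitEllipse(hull)); e=cv2.fitEllipse(hull)[0]; C=ray(t,(e[0]+298,e[1]+200),50); print("disc",C)
for n,u in(("ptr",(302,148)),("tab",(437,322)),("key",(525,272))): print(n,ray(t,z2p(*u,280,185),53 if n=="key" else 50)[:2])
for n,u in(("ptr",(410,153)),("tab",(297,280)),("key",(381,300)),("tabinner",(297,263))): print("side",n,ray(s,z2p(*u,235,215),53 if n=="key" else 50)[:2])
E
```

```text
top wood [316.67592593 218.37037037] 108 [552.8214356  -83.08284569] [550.47772734 -81.66279299]
top wood [345.24390244 218.        ] 41 [ 552.51827007 -154.54256982] [ 550.17927871 -152.010685  ]
side wood [257.78947368 225.63157895] 57 [542.06130208 -22.22118833] [537.23095045 -34.29478927]
side wood [271.49494949 233.53030303] 198 [560.45975277 -69.38178386] [555.42363902 -80.92795648]
side wood [282.45833333 253.22916667] 48 [ 551.62903726 -155.63657148] [ 546.69168328 -166.21809943]
case [326.11080934 220.13688213] 1841 [ 549.04097842 -107.38050092]
((33.5, 27.5), (45.0, 59.0), 90.0)
[294. 197.] [609.52160084 -27.79336058]
[353. 197.] [ 606.91642338 -177.39824854]
[353. 242.] [ 492.85194007 -172.88235542]
[294. 242.] [495.38683392 -25.35928725]
((18.432723999023438, 18.3856143951416), (31.565889358520508, 32.186248779296875), 104.75837707519531)
disc [553.16355219 -82.69634501  50.        ]
ptr [592.00149672 -86.0112919 ]
tab [ 536.20111372 -126.65108267]
key [ 551.10421428 -154.34890361]
side ptr [595.40684547 -81.23377439]
side tab [ 535.23719633 -127.8404563 ]
side key [ 552.96942805 -151.14755555]
side tabinner [ 538.73255712 -119.90414836]
```

```bash
cat >>h.py <<'E'
from scipy.spatial.transform import Rotation as Ro
def st():
    o=ctrl.get_obs(); R=Ro.from_quat(o["tool_rot"]).as_matrix()
    print("t",round(o["time_s"],2),"pos",np.round(o["ee_pos"],1),"F",np.round(o["force"],1),"open",round(o["opening"],3),"q",np.round(o["q"],2))
    print("toolx",np.round(R[:,0],4),"y",np.round(R[:,1],4),"z",np.round(R[:,2],4),"zhead deg",np.degrees(np.arctan2(R[1,2],R[0,2])))
    return o,R
def shift(R,p,q): print("shift tool m",np.round(R.T@(np.array(p)-np.array(q))/1000,4))
E
python3 - <<'E'
from h import *
o,R=st(); shift(R,[553,-83,o["ee_pos"][2]],o["ee_pos"])
t=snapshot("top"); im=t["pixels"][185:255,280:330]; i=im.astype(int); h=cv2.cvtColor(im,cv2.COLOR_RGB2HSV)
m=((i[...,0]-i[...,2]>35)&(h[...,1]>90)).astype(np.uint8)
ys,xs=np.nonzero(m); P=np.array([ray(t,(x+280,y+185),72)[:2] for x,y in zip(xs,ys)])
c=P.mean(0); u,s,v=np.linalg.svd(P-c); print("bar",c,v[0],np.degrees(np.arctan2(v[0][1],v[0][0])), (P-c)@v[0]@np.eye(1)[0] if 0 else np.ptp((P-c)@v[0]))
E
```

```text
t 0.2 pos [278.9 586.7 230.6] F [-0.6 -0.6 -0.3] open 0.996 q [ 0.95  0.25  1.56 -0.    1.34 -0.17]
toolx [-7.e-04 -1.e-03 -1.e+00] y [-9.031e-01  4.294e-01  2.000e-04] z [ 0.4294  0.9031 -0.0012] zhead deg 64.57181001538184
shift tool m [ 5.000e-04 -5.351e-01 -4.872e-01]
bar [551.59956694 -81.85162537] [-0.99734477  0.0728245 ] 175.82376654192785 57.749243962078424
```

Call:
{"method": "play_rows", "body": {
  "targets": [0.085,-0.04,0,0,0,0.085,-0.02,-0.033,-0.03,0,0.085,0,-0.033,-0.03,0,0.085,0,-0.033,-0.03,0,0.085,0,-0.033,-0.03,0,0.085,0,-0.033,-0.03,0,0.085,0,-0.033,-0.03,0,0.085,0,-0.033,-0.03,0,0.085,0,-0.033,-0.03,0,0.085,0,-0.033,-0.03,0]
}}

```text
time_s: 1.25
ee_pos: [431.6, 214.0, 291.4]
tool_rot: [-0.378, 0.598, 0.378, 0.598]
force: [0.7, 0.7, 0.1]
opening: 0.998
```

Call:
{"method": "play_rows", "body": {
  "targets": [0.085,0,-0.033,-0.03,0,0.085,0,-0.033,-0.03,0,0.085,0,-0.033,-0.03,0,0.085,0,-0.033,-0.03,0,0.085,0,-0.033,-0.03,0,0.085,0,-0.033,-0.03,0,0.085,0,0,0,-7,0.085,0.02,0,0,-7,0.085,0.04,0,0,-7.2,0.085,0.04,0,0,0]
}}

```text
time_s: 2.25
ee_pos: [533.5, -32.3, 191.0]
tool_rot: [-0.482, 0.517, 0.481, 0.518]
force: [1.0, 0.9, 0.7]
opening: 0.995
```

```bash
python3 - <<'E'
from h import *
o,R=st(); shift(R,[552.4,-82.4,o["ee_pos"][2]],o["ee_pos"])
E
```

```text
t 2.25 pos [533.5 -32.3 191. ] F [1.  0.9 0.7] open 0.995 q [-0.27  0.01  1.89 -0.    1.24 -1.77]
toolx [ 2.5e-03 -7.0e-04 -1.0e+00] y [-0.9974  0.0721 -0.0025] z [ 7.210e-02  9.974e-01 -5.000e-04] zhead deg 85.8681069065593
shift tool m [ 0.0001 -0.0225 -0.0486]
```

Call:
{"method": "play_rows", "body": {
  "targets": [0.06,0.02,-0.0115,-0.0245,0,0.06,0.03,-0.011,-0.024,0,0.05,0.03,0,0,0,0.05,0,0,0,0,0.05,0,0,0,0]
}}

```text
time_s: 2.75
ee_pos: [551.6, -81.7, 111.4]
tool_rot: [-0.481, 0.518, 0.482, 0.518]
force: [-0.4, -0.9, 0.5]
opening: 0.585
```

```bash
python3 - <<'E'
from h import *
o,R=st(); shift(R,[552.4,-82.4,o["ee_pos"][2]],o["ee_pos"])
s=snapshot("side"); a=s["pixels"][160:290,220:350,::-1]; cv2.imwrite("pics/s1.png",cv2.resize(a,None,fx=4.5,fy=4.5,interpolation=cv2.INTER_CUBIC))
t=snapshot("top"); a=t["pixels"][170:260,260:380,::-1]; cv2.imwrite("pics/t1.png",cv2.resize(a,None,fx=6,fy=6,interpolation=cv2.INTER_CUBIC))
E
```

```text
t 2.75 pos [551.6 -81.7 111.4] F [-0.4 -0.9  0.5] open 0.585 q [-0.35  0.17  1.88  0.    1.09 -1.85]
toolx [-9.e-04  4.e-04 -1.e+00] y [-0.9973  0.0736  0.001 ] z [7.360e-02 9.973e-01 3.000e-04] zhead deg 85.77936886015745
shift tool m [-0.     -0.0009 -0.0006]
```

View pics/s1.png

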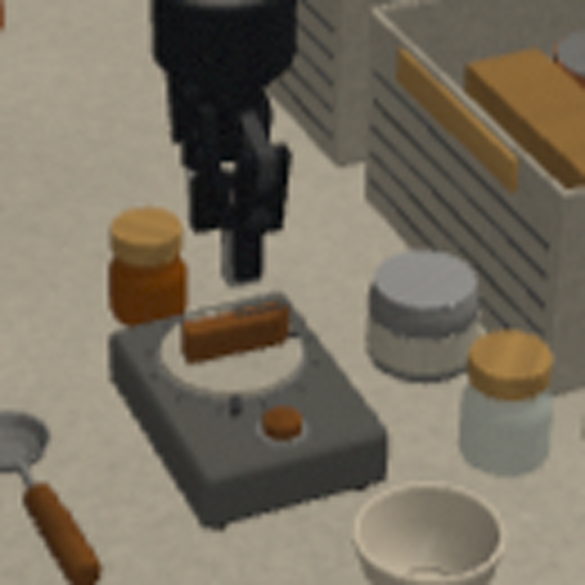

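View pics/t1.png

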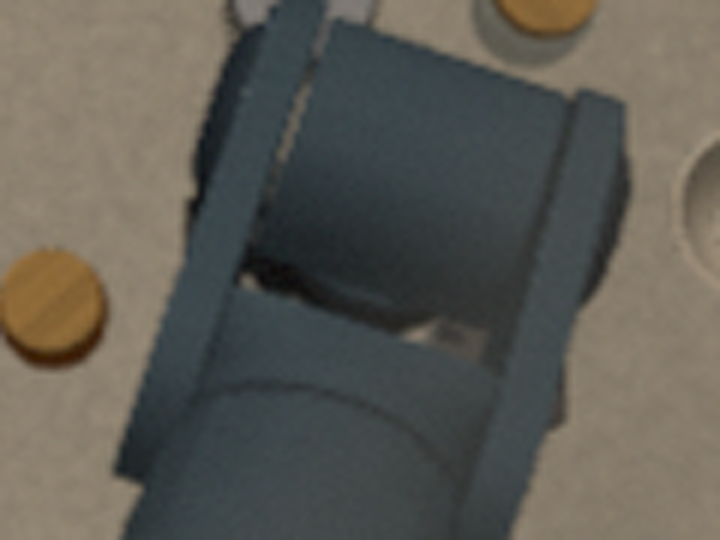

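The side view shows the open jaws straddling the line of the bar knob at zoomed (235,335). The jars are clear of the hand. The wrist hides the timer from above. I'll go down and grip.

Call:
{"method": "play_rows", "body": {
  "targets": [0.05,0.025,-0.0009,-0.0006,0,0.045,0.02,0,0,0,0.04,0.009,0,0,0,0.03,0,0,0,0,0.03,0,0,0,0,0.03,0,0,0,0],
  "newtons": 20
}}

```text
time_s: 3.45
ee_pos: [553.8, -82.9, 58.9]
tool_rot: [-0.482, 0.518, 0.48, 0.519]
force: [0.3, 0.4, 0.6]
opening: 0.352
```

```bash
python3 - <<'E'
from h import *
o,R=st(); shift(R,[552.4,-82.4,o["ee_pos"][2]],o["ee_pos"])
s=snapshot("side"); a=s["pixels"][160:290,220:350,::-1]; cv2.imwrite("pics/s2.png",cv2.resize(a,None,fx=4.5,fy=4.5,interpolation=cv2.INTER_CUBIC))
E
```

```text
t 3.45 pos [553.8 -82.9  58.9] F [0.3 0.4 0.6] open 0.352 q [-0.35  0.26  1.89 -0.    0.99 -1.85]
toolx [ 0.0027 -0.001  -1.    ] y [-0.9973  0.0735 -0.0028] z [ 7.350e-02  9.973e-01 -8.000e-04] zhead deg 85.78422659321193
shift tool m [-0.      0.0014  0.0004]
```

View pics/s2.png

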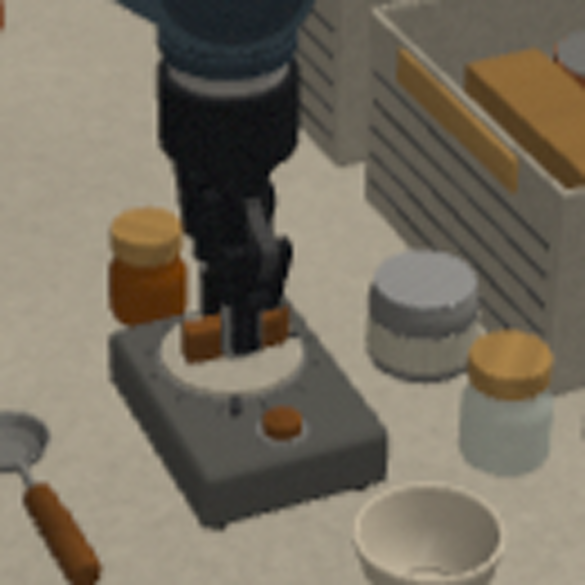

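The jaws straddle the middle of the bar and the tips sit just above the disc. I'll go 3 mm lower and close.

Call:
{"method": "play_rows", "body": {
  "targets": [0.03,0.003,0.001,0,0,0.02,0,0,0,0,0.01,0,0,0,0,0.008,0,0,0,0,0.006,0,0,0,0,0.006,0,0,0,0],
  "newtons": 60
}}

```text
time_s: 4.1
ee_pos: [551.7, -82.6, 54.4]
tool_rot: [-0.481, 0.518, 0.481, 0.518]
force: [-0.4, 0.0, 1.8]
opening: 0.145
```

```bash
python3 - <<'E'
from h import *
st()
E
```

```text
t 4.1 pos [551.7 -82.6  54.4] F [-0.4  0.   1.8] open 0.145 q [-0.35  0.26  1.89 -0.    0.98 -1.85]
toolx [-0. -0. -1.] y [-0.9973  0.0737 -0.    ] z [ 0.0737  0.9973 -0.    ] zhead deg 85.77415937155892
```

Call:
{"method": "play_rows", "body": {
  "targets": [0.006,0.0005,0,0,0,0.006,0,0,0,0]
}}

```text
time_s: 4.3
ee_pos: [551.7, -82.6, 54.4]
tool_rot: [-0.481, 0.518, 0.481, 0.518]
force: [-3.5, 0.2, 6.4]
opening: 0.146
```

Call:
{"method": "play_rows", "body": {
  "targets": [0.006,0.0005,0,0,0,0.006,0,0,0,0]
}}

```text
time_s: 4.5
ee_pos: [551.8, -82.6, 54.4]
tool_rot: [-0.481, 0.518, 0.481, 0.518]
force: [-3.8, 0.9, 9.4]
opening: 0.149
```

Call:
{"method": "play_rows", "body": {
  "targets": [0.006,0.0006,0,0,0,0.006,0,0,0,0]
}}

```text
time_s: 4.7
ee_pos: [551.7, -82.6, 54.3]
tool_rot: [-0.481, 0.518, 0.482, 0.518]
force: [-6.5, 2.3, 13.5]
opening: 0.146
```

Call:
{"method": "play_rows", "body": {
  "targets": [0.006,0,0,0,3,0.006,0,0,0,3,0.006,0,0,0,3,0.006,0,0,0,0]
}}

```text
time_s: 5.1
ee_pos: [551.8, -82.2, 54.3]
tool_rot: [-0.439, 0.554, 0.439, 0.554]
force: [-7.1, 2.8, 14.1]
opening: 0.147
```

```bash
python3 - <<'E'
from h import *
o,R=st();print(o["wrist_torque"])
s=snapshot("side"); a=s["pixels"][160:290,220:350,::-1]; cv2.imwrite("pics/s3.png",cv2.resize(a,None,fx=4.5,fy=4.5,interpolation=cv2.INTER_CUBIC))
E
```

```text
t 5.1 pos [551.8 -82.2  54.3] F [-7.1  2.8 14.1] open 0.147 q [-0.35  0.26  1.89  0.    0.98 -1.69]
toolx [-7.e-04  6.e-04 -1.e+00] y [-9.734e-01  2.289e-01  8.000e-04] z [2.289e-01 9.734e-01 4.000e-04] zhead deg 76.76648566895057
[0.50613752 1.08238899 0.02023034]
```

View pics/s3.png

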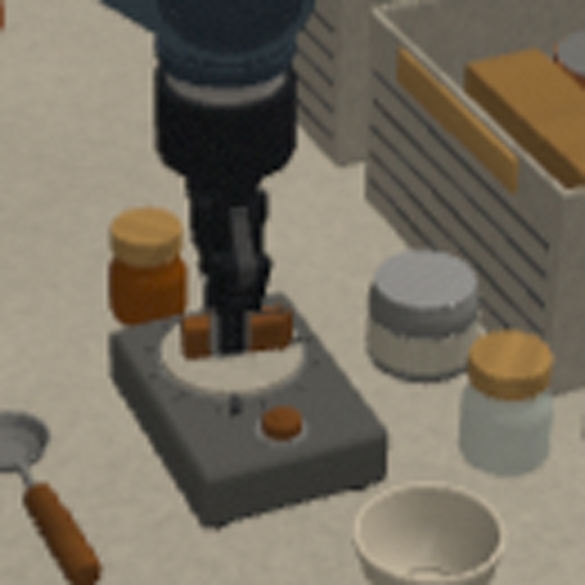

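Call:
{"method": "play_rows", "body": {
  "targets": [0.006,0,0.0008,0.0003,3,0.006,0,0,0,4,0.006,0,0,0,4,0.006,0,0,0,4,0.006,0,0,0,4,0.006,0,0,0,0]
}}

```text
time_s: 5.75
ee_pos: [552.1, -81.4, 54.4]
tool_rot: [-0.341, 0.618, 0.341, 0.62]
force: [-1.4, 3.8, 10.2]
opening: 0.146
```

```bash
python3 - <<'E'
from h import *
o,R=st();print(o["wrist_torque"])
E
```

```text
t 5.75 pos [552.1 -81.4  54.4] F [-1.4  3.8 10.2] open 0.146 q [-0.35  0.26  1.89  0.    0.98 -1.36]
toolx [ 0.0021  0.0011 -1.    ] y [-0.8454  0.5341 -0.0012] z [0.5341 0.8454 0.0021] zhead deg 57.71533386807772
[ 0.84791696  0.34753591 -0.02044649]
```

Call:
{"method": "play_rows", "body": {
  "targets": [0.006,0.0004,0.0002,0.0004,0,0.006,0,0,0,4,0.006,0,0,0,4,0.006,0,0,0,4,0.006,0,0,0,4,0.006,0,0,0,0]
}}

```text
time_s: 6.35
ee_pos: [552.6, -80.8, 54.4]
tool_rot: [-0.252, 0.66, 0.252, 0.662]
force: [-1.2, 5.4, 12.1]
opening: 0.144
```

```bash
python3 - <<'E'
from h import *
o,R=st();print(o["wrist_torque"])
s=snapshot("side"); a=s["pixels"][160:290,220:350,::-1]; cv2.imwrite("pics/s4.png",cv2.resize(a,None,fx=4.5,fy=4.5,interpolation=cv2.INTER_CUBIC))
E
```

```text
t 6.35 pos [552.6 -80.8  54.4] F [-1.2  5.4 12.1] open 0.144 q [-0.35  0.26  1.89  0.    0.98 -1.08]
toolx [ 0.0031  0.0013 -1.    ] y [-0.6654  0.7465 -0.0011] z [0.7465 0.6654 0.0032] zhead deg 41.71348730980213
[ 1.05321012  0.21823975 -0.03001028]
```

View pics/s4.png

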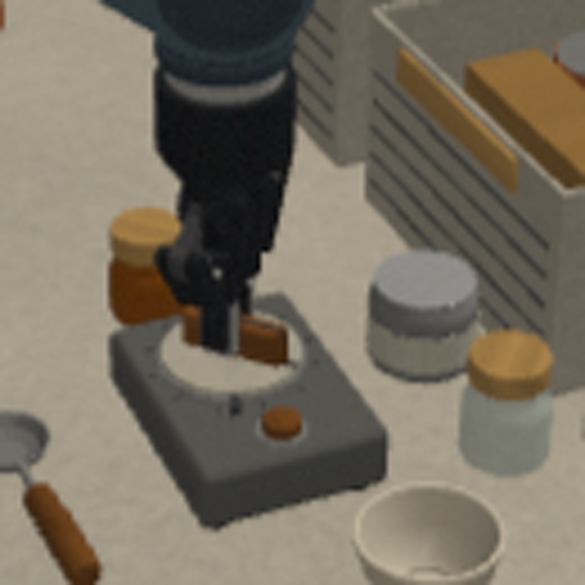

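The timer hasn't moved and the bar is following the hand (44° done). I'll keep turning and bleed off the sideways load.

Call:
{"method": "play_rows", "body": {
  "targets": [0.006,0.0001,0.0006,0.0005,0,0.006,0,0,0,4,0.006,0,0,0,4,0.006,0,0,0,4,0.006,0,0,0,4,0.006,0,0,0,0]
}}

```text
time_s: 7.0
ee_pos: [553.2, -80.5, 54.4]
tool_rot: [-0.158, 0.688, 0.157, 0.691]
force: [2.0, 4.3, 9.7]
opening: 0.146
```

```bash
python3 - <<'E'
from h import *
o,R=st();print(o["wrist_torque"])
E
```

```text
t 7.0 pos [553.2 -80.5  54.4] F [2.  4.3 9.7] open 0.146 q [-0.35  0.26  1.89  0.    0.98 -0.8 ]
toolx [ 4.9e-03  2.0e-04 -1.0e+00] y [-0.4338  0.901  -0.0019] z [0.901  0.4339 0.0045] zhead deg 25.712632109558648
[ 0.67617154 -0.11559445 -0.00212097]
```

Call:
{"method": "play_rows", "body": {
  "targets": [0.006,0.0005,0.0004,0.0004,0,0.006,0,0,0,4,0.006,0,0,0,4,0.006,0,0,0,4,0.006,0,0,0,4,0.006,0,0,0,0]
}}

```text
time_s: 7.6
ee_pos: [553.9, -80.3, 54.4]
tool_rot: [-0.06, 0.702, 0.06, 0.707]
force: [0.4, 4.0, 11.0]
opening: 0.145
```

```bash
python3 - <<'E'
from h import *
o,R=st();print(o["wrist_torque"])
E
```

```text
t 7.6 pos [553.9 -80.3  54.4] F [ 0.4  4.  11. ] open 0.145 q [-0.35  0.26  1.89  0.    0.98 -0.52]
toolx [ 6.e-03 -3.e-04 -1.e+00] y [-0.1687  0.9857 -0.0013] z [0.9857 0.1687 0.0059] zhead deg 9.710661099552562
[ 0.65080573 -0.11576119  0.02054707]
```

Call:
{"method": "play_rows", "body": {
  "targets": [0.006,0.0004,0.0004,0.0001,0,0.006,0,0,0,4,0.006,0,0,0,4,0.006,0,0,0,4,0.006,0,0,0,4,0.006,0,0,0,4,0.006,0,0,0,4,0.006,0,0,0,0]
}}

```text
time_s: 8.4
ee_pos: [554.8, -80.5, 54.4]
tool_rot: [0.088, 0.699, -0.088, 0.705]
force: [2.6, 1.8, 9.9]
opening: 0.148
```

```bash
python3 - <<'E'
from h import *
o,R=st();print(o["wrist_torque"])
s=snapshot("side"); a=s["pixels"][205:290,230:320,::-1]; cv2.imwrite("pics/s5.png",cv2.resize(a,None,fx=7,fy=7,interpolation=cv2.INTER_CUBIC))
E
```

```text
t 8.4 pos [554.8 -80.5  54.4] F [2.6 1.8 9.9] open 0.148 q [-0.35  0.27  1.89  0.    0.98 -0.1 ]
toolx [ 0.0082 -0.0016 -1.    ] y [2.468e-01 9.691e-01 5.000e-04] z [ 0.969  -0.2468  0.0084] zhead deg -14.288157675710927
[ 0.36775899 -0.46465433 -0.05339953]
```

View pics/s5.png

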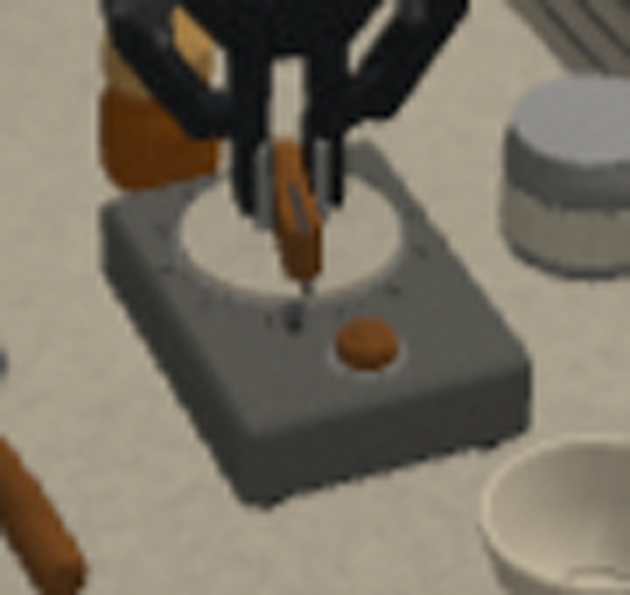

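The pointer tip is at zoomed (307,290) and the tab spans about (293,303–333), so there are a few degrees left. I'll work out the angles.

```bash
python3 - <<'E'
from h import *
s=snapshot("side")
# disc centre in side view: ellipse extents left 179 right 402 at z50
for C in ([553.2,-82.7],[554,-81.5]):
  for n,u in(("ptr",(307,290)),("tabin",(293,306)),("tabmid",(293,319))):
    p=ray(s,z2p(*u,230,205,7),50)[:2]; d=p-C; print(n,p,np.hypot(*d),np.degrees(np.arctan2(d[1],d[0])))
E
```

```text
ptr [ 545.06764665 -116.26005525] 34.53132605592528 -103.62148384129536
tabin [ 536.74898441 -122.82011221] 43.36195703712594 -112.29579260198864
tabmid [ 533.70820443 -129.73183891] 50.910941511291014 -112.51099014141472
ptr [ 545.06764665 -116.26005525] 35.88939087162471 -104.41157881334682
tabin [ 536.74898441 -122.82011221] 44.776659236164726 -112.66038131348759
tabmid [ 533.70820443 -129.73183891] 52.32654442879042 -112.81715732602918
```

Call:
{"method": "play_rows", "body": {
  "targets": [0.006,0.0004,0.0003,0.0002,0,0.006,0,0,0,3.5,0.006,0,0,0,4,0.006,0,0,0,0,0.006,0,0,0,0]
}}

```text
time_s: 9.0
ee_pos: [555.2, -80.6, 54.3]
tool_rot: [0.133, 0.691, -0.134, 0.697]
force: [2.4, 1.0, 12.4]
opening: 0.145
```

```bash
python3 - <<'E'
from h import *
o,R=st();print(o["wrist_torque"])
s=snapshot("side"); a=s["pixels"][205:290,230:320,::-1]; cv2.imwrite("pics/s6.png",cv2.resize(a,None,fx=7,fy=7,interpolation=cv2.INTER_CUBIC))
E
```

```text
t 9.0 pos [555.2 -80.6  54.3] F [ 2.4  1.  12.4] open 0.145 q [-0.35  0.27  1.89  0.    0.98  0.03]
toolx [ 0.0083 -0.0021 -1.    ] y [0.3706 0.9288 0.0012] z [ 0.9288 -0.3706  0.0085] zhead deg -21.750712519032565
[ 0.23548087 -0.19382297 -0.01003892]
```

View pics/s6.png

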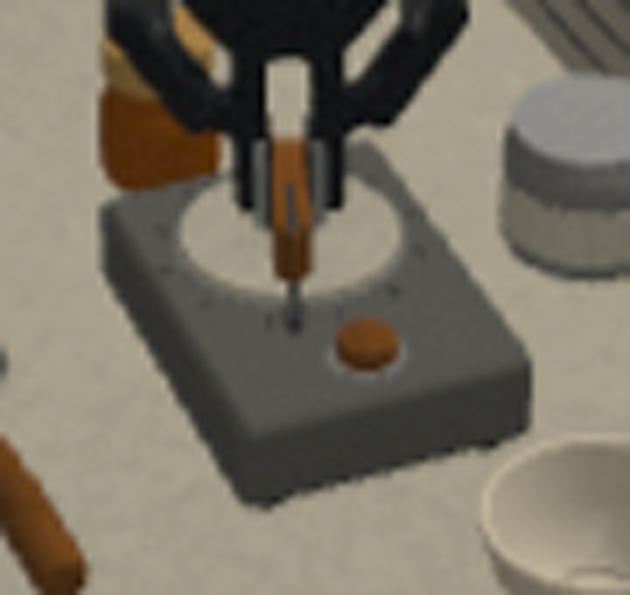

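The pointer (293,292) now runs straight into the tab (293,320). I'll unload, release and lift, then shut the fingers.

Call:
{"method": "play_rows", "body": {
  "targets": [0.006,-0.001,0,0,0,0.02,0,0,0,0,0.04,0,0,0,0,0.04,0,0,0,0,0.04,-0.01,0,0,0,0.04,-0.02,0,0,0,0.04,-0.03,0,0,0,0,0,0,0,0,0,0,0,0,0],
  "newtons": 30
}}

```text
time_s: 9.95
ee_pos: [551.8, -79.8, 112.8]
tool_rot: [0.133, 0.694, -0.133, 0.695]
force: [0.9, 0.1, -0.9]
opening: 0.132
```

```bash
python3 - <<'E'
from h import *
o,R=st();shift(R,[552.2,-154.3,o["ee_pos"][2]],o["ee_pos"])
s=snapshot("side"); a=s["pixels"][205:290,230:320,::-1]; cv2.imwrite("pics/s7.png",cv2.resize(a,None,fx=7,fy=7,interpolation=cv2.INTER_CUBIC))
t=snapshot("top"); a=t["pixels"][185:255,280:370,::-1]; cv2.imwrite("pics/t7.png",cv2.resize(a,None,fx=8,fy=8,interpolation=cv2.INTER_CUBIC))
for S,m in ((s,"side"),):
  im=S["pixels"][222:285,255:315]; h=cv2.cvtColor(im,cv2.COLOR_RGB2HSV); i=im.astype(int)
  n,l,stt,c=cv2.connectedComponentsWithStats(((h[...,1]>100)&(i[...,0]-i[...,2]>40)).astype(np.uint8))
  for k in range(1,n):
    if stt[k][4]>15: print(c[k]+[255,222],stt[k][4],ray(S,c[k]+[255,222],53)[:2])
E
```

```text
t 9.95 pos [551.8 -79.8 112.8] F [ 0.9  0.1 -0.9] open 0.132 q [-0.35  0.17  1.88 -0.    1.09  0.03]
toolx [ 1.5e-03 -6.0e-04 -1.0e+00] y [0.3702 0.929  0.    ] z [ 0.9289 -0.3702  0.0016] zhead deg -21.728092262901693
shift tool m [ 0.     -0.0691  0.0279]
[257.78947368 225.63157895] 57 [542.06130208 -22.22118833]
[270.91208791 233.75824176] 91 [558.6959851  -69.68793514]
[281.86538462 253.51923077] 52 [ 549.83339011 -156.09077622]
```

View pics/s7.png

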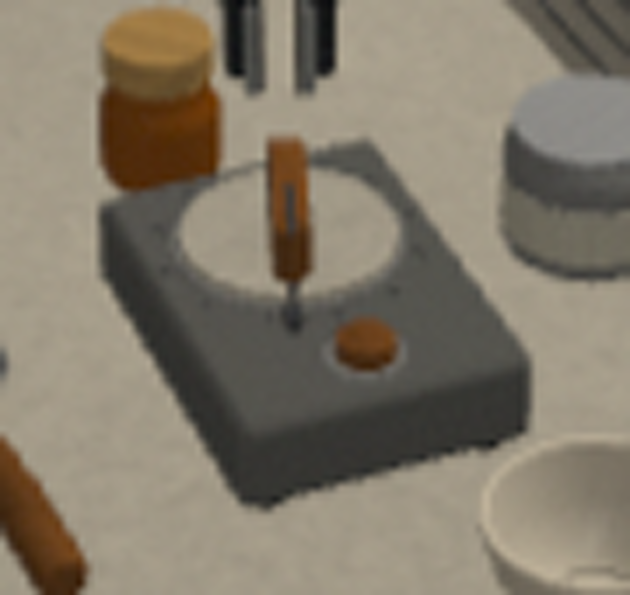

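View pics/t7.png

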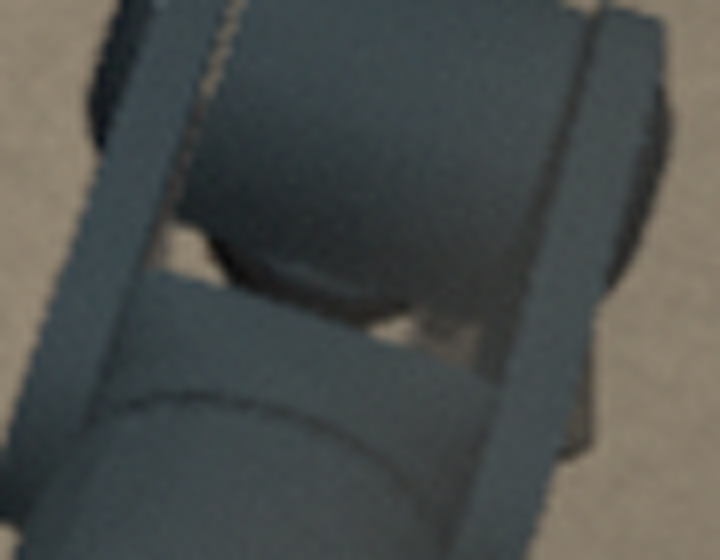

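The side view shows the pointer still meeting the tab (292,290→325) and the timer unmoved. Now I'll go above the key with the fingers shut.

Call:
{"method": "play_rows", "body": {
  "targets": [0,0,-0.035,0.0134,0,0,0,-0.035,0.0134,0,0,0.02,0,0,0,0,0.02,0,0,0,0,0.007,0,0,0,0,0,0,0,0]
}}

```text
time_s: 10.65
ee_pos: [548.9, -153.7, 62.7]
tool_rot: [0.134, 0.696, -0.133, 0.693]
force: [0.3, 0.5, 0.6]
opening: -0.002
```

```bash
python3 - <<'E'
from h import *
o,R=st();shift(R,[551,-154.6,o["ee_pos"][2]],o["ee_pos"])
s=snapshot("side"); a=s["pixels"][205:290,230:320,::-1]; cv2.imwrite("pics/s8.png",cv2.resize(a,None,fx=7,fy=7,interpolation=cv2.INTER_CUBIC))
E
```

```text
t 10.65 pos [ 548.9 -153.7   62.7] F [0.3 0.5 0.6] open -0.002 q [-0.47  0.28  1.86 -0.    1.01 -0.09]
toolx [-0.0041  0.0021 -1.    ] y [3.701e-01 9.290e-01 4.000e-04] z [ 0.929  -0.3701 -0.0046] zhead deg -21.720472358302317
shift tool m [-0.     -0.      0.0023]
```

View pics/s8.png

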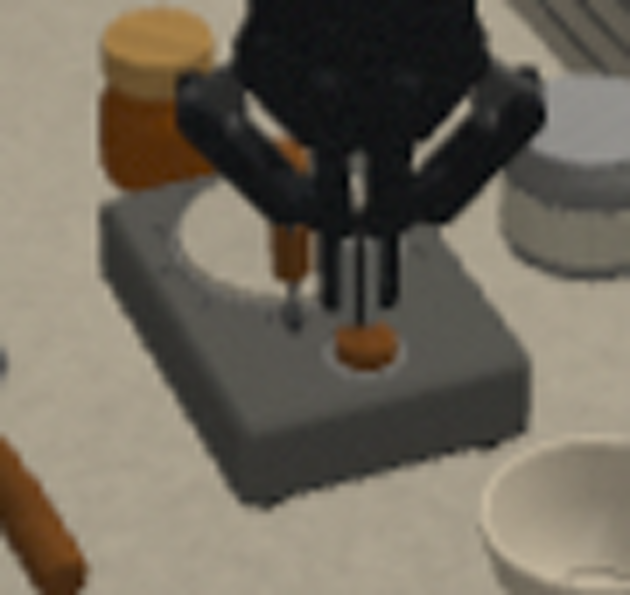

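The shut tips are about 9 mm above the key and sit slightly left of its centre. I'll correct by 2 mm and lower.

Call:
{"method": "play_rows", "body": {
  "targets": [0,0.006,0,0.002,0,0,0.003,0,0,0,0,0.002,0,0,0,0,0,0,0,0]
}}

```text
time_s: 11.1
ee_pos: [552.2, -155.2, 53.8]
tool_rot: [0.133, 0.695, -0.133, 0.694]
force: [-1.1, 0.6, -0.8]
opening: -0.001
```

Call:
{"method": "play_rows", "body": {
  "targets": [0,0.0015,0,0,0,0,0,0,0,0]
}}

```text
time_s: 11.3
ee_pos: [552.5, -155.4, 52.7]
tool_rot: [0.133, 0.694, -0.133, 0.695]
force: [-0.2, 1.0, 2.0]
opening: 0.001
```

Call:
{"method": "play_rows", "body": {
  "targets": [0,0.0015,0,0,0,0,0.0015,0,0,0,0,0.001,0,0,0,0,0,0,0,0]
}}

```text
time_s: 11.7
ee_pos: [552.6, -155.4, 48.7]
tool_rot: [0.133, 0.694, -0.133, 0.695]
force: [0.6, 1.4, 4.9]
opening: 0.003
```

Call:
{"method": "play_rows", "body": {
  "targets": [0,0.001,0,0,0,0,0,0,0,0]
}}

```text
time_s: 11.9
ee_pos: [552.6, -155.5, 48.0]
tool_rot: [0.133, 0.694, -0.133, 0.695]
force: [-0.7, 0.4, 6.5]
opening: 0.001
```

Call:
{"method": "play_rows", "body": {
  "targets": [0,0.0006,0,0,0,0,0,0,0,0]
}}

```text
time_s: 12.1
ee_pos: [552.6, -155.5, 47.9]
tool_rot: [0.133, 0.694, -0.133, 0.694]
force: [-3.5, 2.3, 10.8]
opening: -0.003
```

```bash
python3 - <<'E'
from h import *
st()
s=snapshot("side"); a=s["pixels"][205:290,230:320,::-1]; cv2.imwrite("pics/s9.png",cv2.resize(a,None,fx=7,fy=7,interpolation=cv2.INTER_CUBIC))
E
```

```text
t 12.1 pos [ 552.6 -155.5   47.9] F [-3.5  2.3 10.8] open -0.003 q [-0.47  0.31  1.85 -0.    0.98 -0.09]
toolx [ 1.e-04 -1.e-04 -1.e+00] y [ 3.701e-01  9.290e-01 -1.000e-04] z [ 9.290e-01 -3.701e-01  2.000e-04] zhead deg -21.71943193456196
```

View pics/s9.png

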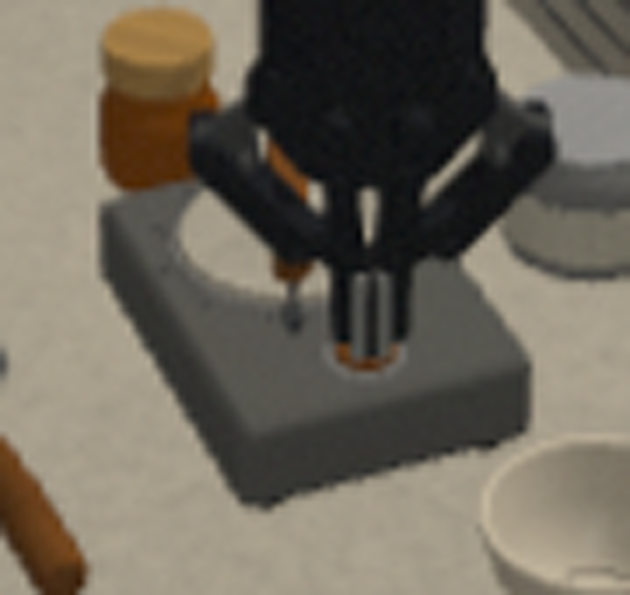

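The key has bottomed: the height stopped at 47.9 mm and the force jumped to 10.8 N. I'll lift off and back the arm away for a clear check.

Call:
{"method": "play_rows", "body": {
  "targets": [0,-0.002,0,0,0,0,-0.004,0,0,0,0,-0.01,0,0,0,0,-0.03,0,0,0,0,-0.04,0,0,0,0,-0.045,0,0,0,0,-0.02,0,-0.04,0,0,0,0,-0.045,0,0,0,0,-0.045,0,0,0,0,0,0]
}}

```text
time_s: 13.15
ee_pos: [426.2, -104.3, 195.5]
tool_rot: [0.134, 0.696, -0.133, 0.693]
force: [0.1, -0.1, -0.7]
opening: -0.001
```

```bash
python3 - <<'E'
from h import *
st()
s=snapshot("side"); a=s["pixels"][205:290,230:320,::-1]; cv2.imwrite("pics/s10.png",cv2.resize(a,None,fx=7,fy=7,interpolation=cv2.INTER_CUBIC))
t=snapshot("top"); a=t["pixels"][185:255,280:370,::-1]; cv2.imwrite("pics/t10.png",cv2.resize(a,None,fx=8,fy=8,interpolation=cv2.INTER_CUBIC))
E
```

```text
t 13.15 pos [ 426.2 -104.3  195.5] F [ 0.1 -0.1 -0.7] open -0.001 q [-0.5  -0.24  2.11 -0.    1.27 -0.12]
toolx [-0.0047  0.0022 -1.    ] y [3.698e-01 9.291e-01 3.000e-04] z [ 0.9291 -0.3698 -0.0052] zhead deg -21.704179146681273
```

View pics/s10.png

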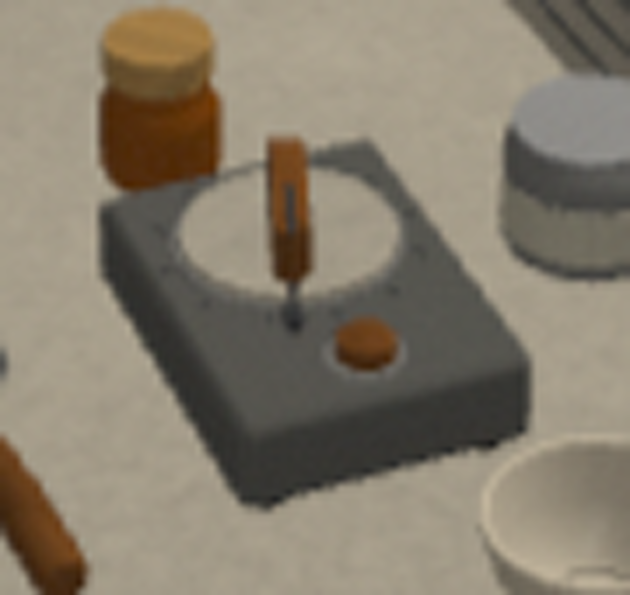

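View pics/t10.png

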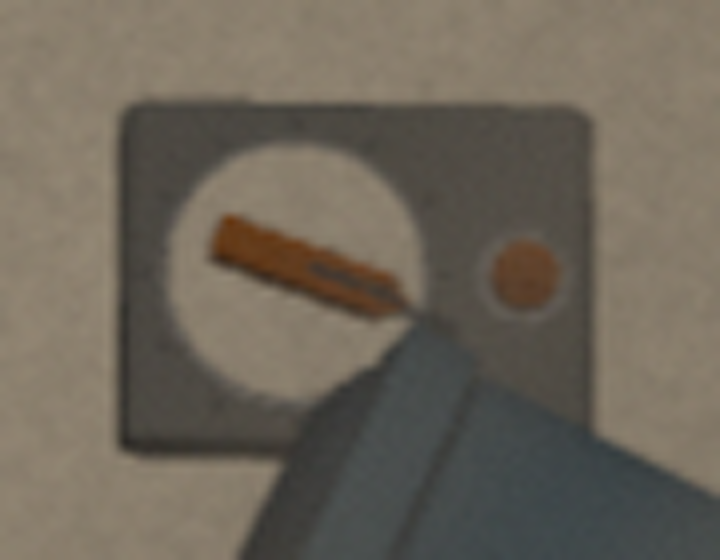

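Both views agree: the pointer meets the tab (side 292,290→325; top about 418,315), the key at (366,343) is up again, and the case outline is where it began. Handing in.

```bash
python3 -c "
from bench import ctrl
print(ctrl.finish_job())"
```

```text
the job is handed in; nothing more can be done
None
```

I set the timer, pressed its start key and handed the job in at about 13 s of the 72 s allowed. The hand-in gives no verdict, so the result below rests on my own checks.

- **Dial:** I gripped the bar knob, pressed it down with about 10–14 N and turned it about 107° clockwise. In the side view the pointer runs straight into the reminder tab. The top view agrees, though the wrist partly covered the tab there.
- **Start key:** I pushed it down with the shut fingers until it stopped. The fingertips stopped at 47.9 mm above the counter, and the force rose from 6.5 to 10.8 N. After I lifted off, the key looked fully up again.
- **Timer and surroundings:** The case outline shifted by no more than about 1–2 mm. The jars and bowl beside the timer looked unmoved in the side close-up; I did not check the objects farther away again at the end. The arm is clear of everything.
- **Disagreements:** The two cameras put the tab about 1° apart, and an early side-view position for the key differed by about 2 mm. Both are well within the 6 mm tolerance.
- **Force limit:** I read forces only at the end of each move, so a brief peak in between would not have shown. The highest reading was 14.1 N, below the 25 N limit.

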